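Wipe pot chips off the marble plant board

ROBOT

A 6-joint arm with a two-finger parallel gripper is mounted at the origin on the work surface. World frame = base frame: x ahead of the robot, y to its left, z up, the work surface at z = 0. Lengths are in m, angles in rad, forces in N, time in s.
With the tool pointing down it reaches from about 0.375 to 0.9 m from the base axis. Payload 3.1 kg.
Tool frame: the origin (TCP) lies midway between the tips of the shut fingers; the grasp point (between the pads) lies 19 mm behind it; x points along the fingers, z is the direction in which the jaws open and shut, and the axes are right-handed (so a half turn about x gives the same grasp; the last joint's range is limited). The gripper opens to 85 mm and grips with 20 to 120 N. Pads are 22 mm wide; open, the fingers measure 114 mm over their backs; the gripper's body (76 mm by 85 mm) begins 54 mm behind the grasp point. The pads swing forward as they close: fully open they stand 13 mm farther back than shut.
Start: joints at [-1.464, 0.527, 1.433, -0, 1.181, -0.178], TCP at [0.176, -0.6, 0.206] pointing down, gripper open.
Joint ranges: [-3.08, 3.08], [-0.75, 2.2], [0.22, 2.44], [-1.43, 4.57], [0, 2.65], [-2.85, 2.85]. Speed limits (rad/s): [2.79, 2.79, 3.14, 3.14, 3.14, 3.14].

INTERFACE

Orientations are given as a unit quaternion [x, y, z, w].
In Python, from station import status, snapshot, camera_params, ticket gives the robot as it stands.
- The arm moves only by the tool arm_command, never from a script. Its argument "series" is a list that holds one entry, the list of rows, each a list of 4 numbers: the shift along the tool's x, y, z in mm, then the turn about the tool's x in rad. A call has 1 to 10 rows; each row shifts and turns the commanded pose from where the row before left it, along the tool's axes as they then stand; what a row does not reach is not made up. A row lasts 1/10 s, in which the tool goes at most 50 mm and 8.59 degrees, less where a joint would pass 70% of its speed; a pose out of reach is approached as far as the arm can. A call is refused whole if a number of a shift passes 50 or a number of a turn 0.15, either way. A call with a gripper value outside its range is refused whole. "jaw" is the opening in per cent of the stroke, from 0 (shut) to 100 (fully open), set as the call begins (left out, the last holds). The fingers move at their own pace and stop on an object; "force" is the grip in N (left out, the last holds). Time passes only in rows, so rows that do not move let the fingers close. It gives the time, the measured TCP pose, the force and the opening at its end, in the units of the state.
- status.sense(): the state, without advancing time (a new reading comes with each control period).
- snapshot(name): name is "scene" or "top" or "wrist"; returns the picture (420x560x3 uint8, red, green, blue); there is no depth.
- camera_params(name): a dict with "fovy" (degrees; the focal length in pixels is half the picture's height over the tangent of half this angle, whatever the lens; pixels are square), "cx", "cy" (the principal point, pixels), "k1" (the pictures are not rectified: a ray, as slopes to the right and down, at radius r is drawn at 1 + k1 r^2 times it, then the intrinsics apply), "extrinsics" (4x4, takes a point from camera to world coordinates); the wrist camera has in their place "mount" (4x4, takes a point from camera to tool coordinates, whose origin is the TCP and whose axes are the tool frame's). Camera axes: x right, y down, z forward; pixel columns grow to the right and rows downward; lengths in m; the calibration is good to about 2 mm. A picture is of the moment at which its call begins: read the wrist's pose just before it. camera_params takes no time and is no camera call.
- ticket.sign_off(): hands the job in, once; it reports no verdict.
The state is a dict: "t": time; "q": joint angles; "qd": joint speeds; "tau": joint torques, N m; "tcp_pos": TCP position; "tool_rot": TCP orientation; "force": force on the tool from outside, world axes, zero at the start; "ft_torque": the same for the moment, N m; "finger_gap": opening from 0.0 (shut) to 1.0 (fully open).
Only numpy, scipy, OpenCV 4.12 (cv2) and the standard library are available. Lean on these libraries where they do the work, as an engineer would, in place of code of your own. Each camera call takes 0.05 s, during which the arm holds its last target. There are 200 camera calls.

TASK

The little pot was chipped and two terracotta chips lie on the marble plant board. Take the scraper block (pale wooden grip on a straight grey foot, not the dark shoe brush), wipe both chips off the marble into the steel trough along the board's edge without touching them with the gripper, then stand the scraper upright on its foot on the table, clear of the board.

Things in the scene. Friction and masses are not known exactly. Their poses are not given: they have to be found in the camera images.
- scraper_mid (a point): Loose scraper block, 0.18 kg, upright on the table: pale wooden grip 110 long x 30 thick x 47 high on a hard grey plastic foot 130 x 26 x 18 high; 65 tall in all. This point is its centre, 32.5 above the underside. x along its length, y across the thickness, z up; ends and faces alike. Grip the wood across its 30. Nearby, not to be used: flatter dark brush 140 x 50 x 34, pot 84 wide, 75 high.
- board: Fixed plant board: white marble deck 180 x 180, top 30 above the table, with an open steel trough along its +y side (robot's left). Origin at table height under the deck's centre, x and y along its edges. Deck: x, y -90 to 90. Trough adjoins it without gap: x -90 to 90, y 90 to 180, floor 4 and outer walls (2 thick) 20 above the table, lower than the deck.
- chip_1: A loose terracotta chip, about 28 x 25, 9 thick, 12 g, flat on the deck at any yaw, in the deck's half with x below 0, its centre within 40 of the deck's centre in x and y. Origin: centre of its underside.
- chip_2: The other terracotta chip, alike, in the half with x above 0. With the scraper's foot centred on the deck and parallel to the board's x, both chips lie within its length.
Mind the look-alikes: they are no part of the job. What is shaped like the part that bears scraper_mid but turquoise is not meant.

How it is judged:
By the outcome, as a careful person would: the job done as asked, in the order asked, and still so for the second after the job is handed in, with the robot touching nothing.
It also fails if it takes over 54 s, if anything falls off the work surface, if the arm or the gripper's body presses on something with over 40 N, if the wrist force passes 120 N, or if a joint passes its speed limit or range.

## Working session

There is one attempt and no reset: what is moved stays moved. The work goes in short steps, Python scripts to look and compute and a tool call to move; the robot and the scene stay as the last step left them, time stands still between calls to the robot, and variables do not carry over. Pictures are saved under pics/ and viewed, about 8 in all and at most 12, crops included, and the job is handed in when it is done.

Besides the shell and the picture viewer there is one more tool, called after "Call:" as name(argument=value, ...), one argument or row to a line, values as JSON. arm_command: Moves the arm, as the interface text tells. Its arguments: {"type":"object","properties":{"series":{"type":"array"},"jaw":{"type":"number"},"force":{"type":"number"}},"required":["series"]}

```bash
mkdir -p pics; cat > h.py <<'E'
import numpy as np, cv2
from station import status, snapshot, camera_params, ticket
from scipy.spatial.transform import Rotation as R
def ext(name,s=None):
    p=camera_params(name)
    if name!='wrist': return np.array(p['extrinsics'])
    s=s or status.sense(); T=np.eye(4); T[:3,:3]=R.from_quat(s['tool_rot']).as_matrix(); T[:3,3]=s['tcp_pos']
    return T@np.array(p['mount'])
def K(name):
    p=camera_params(name); f=210/np.tan(np.radians(p['fovy'])/2)
    return np.array([[f,0,p['cx']],[0,f,p['cy']],[0,0,1]]), np.array([p['k1'],0,0,0,0.])
def ray(name,uv,z,T=None):
    T=ext(name) if T is None else T; k,d=K(name)
    n=cv2.undistortPoints(np.array(uv,float).reshape(-1,1,2),k,d).reshape(-1,2)
    v=np.c_[n,np.ones(len(n))]@T[:3,:3].T; c=T[:3,3]
    return c+v*((z-c[2])/v[:,2])[:,None]
def proj(name,P,T=None):
    T=ext(name) if T is None else T; k,d=K(name); W=np.linalg.inv(T)
    return cv2.projectPoints(np.array(P,float).reshape(-1,3),cv2.Rodrigues(W[:3,:3])[0],W[:3,3],k,d)[0].reshape(-1,2)
E
python3 - <<'E'
from h import *
for n in('top','scene'):
    im=snapshot(n); cv2.imwrite(f'pics/{n}0.png',im[...,::-1]); print(n,np.round(ext(n),3).tolist(),K(n))
s=status.sense(); print(s)
E
```

```text
top [[0.004, -0.999, 0.048, 0.448], [-1.0, -0.003, 0.022, -0.132], [-0.021, -0.049, -0.999, 0.833], [0.0, 0.0, 0.0, 1.0]] (array([[405.59584079,   0.        , 279.50415543],
       [  0.        , 405.59584079, 206.4654357 ],
       [  0.        ,   0.        ,   1.        ]]), array([-0.0417943,  0.       ,  0.       ,  0.       ,  0.       ]))
scene [[-0.845, 0.295, -0.447, 0.848], [0.535, 0.46, -0.709, 0.429], [-0.003, -0.838, -0.546, 0.518], [0.0, 0.0, 0.0, 1.0]] (array([[439.31903005,   0.        , 280.88165586],
       [  0.        , 439.31903005, 206.99519247],
       [  0.        ,   0.        ,   1.        ]]), array([0.04159277, 0.        , 0.        , 0.        , 0.        ]))
{'t': 0.1, 'q': array([-1.46451212e+00,  5.28412202e-01,  1.43376287e+00, -1.86308447e-05,
        1.18145457e+00, -1.78501439e-01]), 'qd': array([ 2.16348833e-04, -2.01361779e-03, -3.31279867e-03, -4.87894251e-05,
        4.47843785e-04,  1.92746447e-04]), 'tau': array([-7.66479479e-05, -4.43304563e+01, -1.78586519e+01, -2.00103641e-04,
        3.87495689e-03, -2.27705607e-05]), 'tcp_pos': array([ 0.17554075, -0.5991066 ,  0.20511119]), 'tool_rot': array([ 0.42450449,  0.56639189, -0.42345819,  0.56540191]), 'force': array([-0.46120423,  0.30531945,  0.65469686]), 'ft_torque': array([-0.03237275,  0.02787335, -0.01568996]), 'finger_gap': 1.0000486669414603}
```

View pics/top0.png

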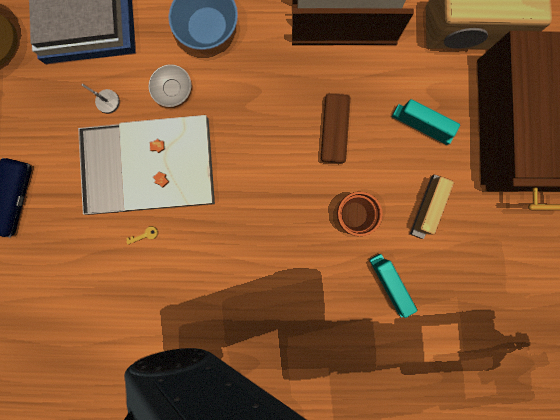

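View pics/scene0.png

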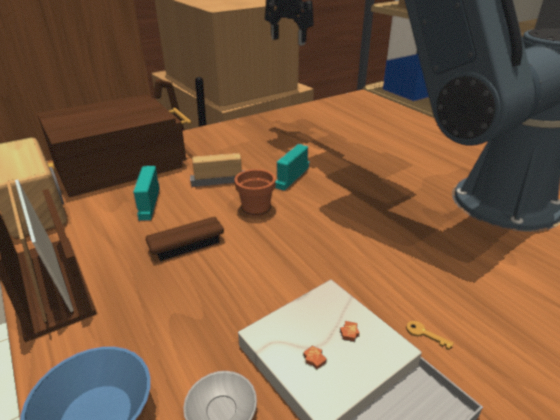

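Top view: the pale wooden grip on a grey foot is at (434,207). The dark brush at (335,128) and the two turquoise blocks at (427,121) and (392,287) are look-alikes. Only the first fits. The board is at (145,165) with the trough on its left (+y), and the chips are at (157,145) and (161,179). Next I'll confirm the scraper in a crop and measure.

```bash
python3 - <<'E'
from h import *
im=cv2.imread('pics/top0.png'); hsv=cv2.cvtColor(im,cv2.COLOR_BGR2HSV)
c=cv2.resize(im[160:255,380:480],None,fx=4,fy=4,interpolation=cv2.INTER_CUBIC)
b=cv2.resize(im[105:225,70:225],None,fx=3,fy=3,interpolation=cv2.INTER_CUBIC)
h=max(c.shape[0],b.shape[0]); pad=lambda a:cv2.copyMakeBorder(a,0,h-a.shape[0],0,0,0)
m=np.hstack([pad(c)[:, :330],pad(b)]); cv2.imwrite('pics/crop1.png',m); print(m.shape)
def big(mask,box,n=1):
    x0,y0,x1,y1=box; mm=np.zeros_like(mask); mm[y0:y1,x0:x1]=mask[y0:y1,x0:x1]
    cs,_=cv2.findContours(mm,cv2.RETR_EXTERNAL,cv2.CHAIN_APPROX_NONE)
    return sorted(cs,key=cv2.contourArea)[::-1][:n]
# pixel samples
for p in((440,200),(433,215),(418,235),(434,183),(450,220),(155,145),(190,160),(100,160)): print(p,hsv[p[1],p[0]])
w=cv2.inRange(hsv,(15,60,130),(35,170,255))
g=big(w,(400,165,470,245))[0]; r=cv2.minAreaRect(g); bp=cv2.boxPoints(r); print('grip',r); P=ray('top',bp,.065); print(np.round(P,4).tolist(), P.mean(0))
chip=cv2.inRange(hsv,(0,120,60),(14,255,255))
for k in big(chip,(128,125,205,200),2):
    M=cv2.moments(k); u=(M['m10']/M['m00'],M['m01']/M['m00']); print('chip',cv2.contourArea(k),u,ray('top',u,.036), np.round(ray('top',cv2.boxPoints(cv2.minAreaRect(k)),.037),4).tolist())
d=cv2.inRange(hsv,(0,0,150),(100,45,255))
k=big(d,(110,105,225,215))[0]; r=cv2.minAreaRect(cv2.convexHull(k)); bp=cv2.boxPoints(r); print('deck',r); P=ray('top',bp,.03); print(np.round(P,4).tolist(),P.mean(0))
E
```

```text
(380, 795, 3)
(440, 200) [ 23 123 197]
(433, 215) [ 24 121 196]
(418, 235) [ 17  41 156]
(434, 183) [ 13 142  61]
(450, 220) [ 13 176 164]
(155, 145) [ 12 176 198]
(190, 160) [ 39  27 201]
(100, 160) [ 16  37 172]
grip ((436.9999694824219, 205.0), (15.215349197387695, 56.64791488647461), 20.556045532226562)
[[0.4434, -0.3812, 0.065], [0.5442, -0.4204, 0.065], [0.5341, -0.4474, 0.065], [0.4334, -0.408, 0.065]] [ 0.48877454 -0.41425128  0.065     ]
chip 123.5 (160.42375168690958, 178.90418353576246) [[0.54043173 0.12262788 0.036     ]] [[0.5411, 0.1404, 0.037], [0.5592, 0.1225, 0.037], [0.5401, 0.103, 0.037], [0.5221, 0.1208, 0.037]]
chip 86.5 (156.504816955684, 146.40269749518302) [[0.60593862 0.13201293 0.036     ]] [[0.5945, 0.1446, 0.037], [0.6208, 0.1453, 0.037], [0.6207, 0.1188, 0.037], [0.5944, 0.1182, 0.037]]
deck ((157.54635620117188, 163.07467651367188), (87.82562255859375, 103.4830322265625), 84.73760223388672)
[[0.6537, 0.2483, 0.03], [0.6718, 0.0362, 0.03], [0.4948, 0.0173, 0.03], [0.4751, 0.2263, 0.03]] [0.57384934 0.13204603 0.03      ]
```

View pics/crop1.png

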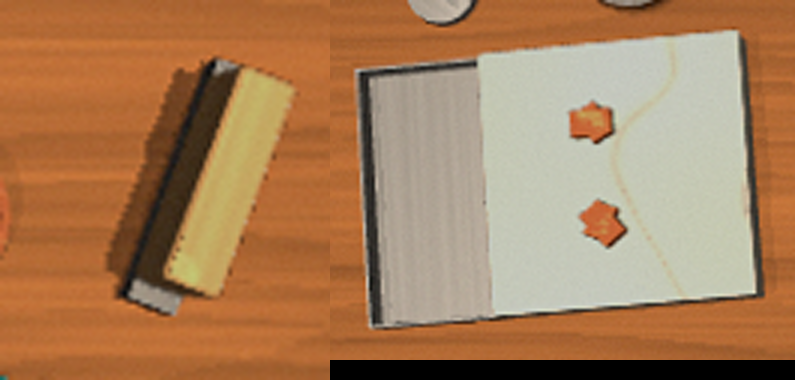

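The crop confirms the scraper, with the pale grip overhanging a grey foot. The deck corners are read off at crop positions (479,53), (739,30), (757,295) and (493,317).

```bash
cat >> h.py <<'E'
def go(p,yawz,s=None):
    "rows: turn about tool x wanted so tool z is along yawz (mod pi), then shift in tool axes (mm)"
    s=s or status.sense(); M=R.from_quat(s['tool_rot']).as_matrix()
    t=yawz-np.arctan2(M[1,2],M[0,2]); t=(t+np.pi/2)%np.pi-np.pi/2
    turn=-t  # tool x down
    M2=M@R.from_rotvec([turn,0,0]).as_matrix(); d=M2.T@(np.array(p)-s['tcp_pos'])*1e3
    print('turn',round(turn,3),'shift',np.round(d,1),'q6',s['q'][5],'q1',s['q'][0],'toolx',np.round(M[:,0],4)); return turn,d
E
python3 - <<'E'
from h import *
c=np.array([(479,53),(739,30),(757,295),(493,317)],float); c=np.c_[70+(c[:,0]-330)/3,105+c[:,1]/3]-.33
P=ray('top',c,.03)[:,:2]; print(P, P.mean(0),[np.linalg.norm(P[i]-P[i-1]) for i in range(4)])
o=P.mean(0); y=(P[0]+P[3]-P[1]-P[2]); yaw=np.arctan2(y[1],y[0])-np.pi/2; x2=P[0]+P[1]-P[2]-P[3]; print('yaw',np.degrees(yaw),np.degrees(np.arctan2(x2[1],x2[0])))
Rz=R.from_rotvec([0,0,yaw]).as_matrix()[:2,:2]
for k in((.5404,.1226),(.6059,.132)): print('chip board',(np.array(k)-o)@Rz)
print('pot',ray('top',(358,213),.075),'brush',ray('top',(335,128),.034), 'turq', ray('top',[(427,121),(392,287)],.06))
yz=np.radians(-21.3+90)
go((.4888,-.4143,.10),yz)
print(np.degrees(yz))
E
```

```text
[[0.65702936 0.21216656]
 [0.67165094 0.03424898]
 [0.49293746 0.01950281]
 [0.47762    0.19766079]] [0.57480944 0.11589479] [np.float64(0.1799948226430192), np.float64(0.17851737523806263), np.float64(0.179320820829773), np.float64(0.17881523838479388)]
yaw 4.806158267121269 4.6696276048867045
chip board [-0.03372665  0.00956463]
chip board [0.03233062 0.01344367]
pot [[ 0.47260551 -0.26262036  0.075     ]] brush [[ 0.64307061 -0.22500067  0.034     ]] turq [[ 0.65100569 -0.39948714  0.06      ]
 [ 0.33347033 -0.32897436  0.06      ]]
turn 0.657 shift [ 105.4  224.8 -285.8] q6 -0.1785014388856096 q1 -1.4645121211928147 toolx [-2.e-04  2.e-03 -1.e+00]
68.7
```

Call:
arm_command(
  series=[
    [[0, 0, 0, 0.14], [0, 0, 0, 0.14], [0, 0, 0, 0.14], [0, 0, 0, 0.14], [0, 0, 0, 0.097]],
  ],
  jaw=100,
  force=70,
)

```text
t: 0.6
tcp_pos: [0.1756, -0.5993, 0.2054]
tool_rot: [0.585, 0.398, -0.585, 0.397]
force: [0.5, 0.8, -0.8]
finger_gap: 0.999
```

Call:
arm_command(
  series=[
    [[0, 25, -31, 0], [0, 25, -32, 0], [0, 25, -32, 0], [0, 25, -32, 0], [0, 25, -32, 0], [10, 25, -32, 0], [15, 25, -32, 0], [15, 25, -32, 0], [15, 25, -31, 0], [0, 0, 0, 0]],
  ],
)

```text
t: 1.6
tcp_pos: [0.4919, -0.4104, 0.1481]
tool_rot: [0.583, 0.402, -0.582, 0.399]
force: [-0.9, -0.4, -0.0]
finger_gap: 1.0
```

```bash
python3 - <<'E'
from h import *
yz=np.radians(68.7)
s=status.sense(); im=snapshot('wrist'); cv2.imwrite('pics/w1.png',im[...,::-1]); T=ext('wrist',s); np.save('T1.npy',T)
im=im[...,::-1].copy(); hsv=cv2.cvtColor(im,cv2.COLOR_BGR2HSV)
print(s['tcp_pos'],s['finger_gap'])
w=cv2.inRange(hsv,(15,60,130),(35,190,255))
cs,_=cv2.findContours(w,cv2.RETR_EXTERNAL,cv2.CHAIN_APPROX_NONE)
k=max(cs,key=cv2.contourArea); r=cv2.minAreaRect(k); bp=cv2.boxPoints(r); print(r,cv2.contourArea(k))
P=ray('wrist',bp,.065,T); print(P.round(4).tolist(),P.mean(0))
g=proj('wrist',[(.4888,-.4143,.065)],T); print(g)
cv2.polylines(im,[bp.astype(int)],True,(255,0,255),1); cv2.imwrite('pics/w1a.png',im)
go((.4888,-.4143,.10),yz)
E
```

```text
[ 0.491858   -0.41044207  0.14806226] 1.0003628947500447
((286.5, 201.5), (141.0, 41.0), 90.0) 4144.0
[[0.5454, -0.4232, 0.065], [0.5352, -0.4496, 0.065], [0.4339, -0.4136, 0.065], [0.4453, -0.3837, 0.065]] [ 0.48993246 -0.41753428  0.065     ]
[[282.92150354 208.63522984]]
turn 0.004 shift [49.1 -0.6  2.3] q6 1.065119691096792 q1 -0.8735651957172261 toolx [-0.0024  0.0029 -1.    ]
```

View pics/w1a.png

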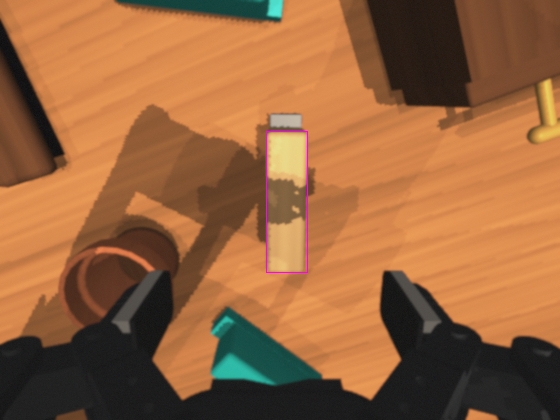

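The wrist view shows the pale block at (286,201) with its grey foot end at (285,121), aligned with the jaws. The pot is at (115,285) and a turquoise block at (250,345), both clear.

```bash
python3 - <<'E'
from h import *
s=status.sense();print(s['tcp_pos'],s['qd'].round(3))
go((.4894,-.4162,.028),np.radians(69))
E
```

```text
[ 0.49027795 -0.41248665  0.14909802] [-0.054 -0.028 -0.008 -0.022  0.001 -0.008]
turn -0.001 shift [121.1   0.9   4. ] q6 1.065119691096792 q1 -0.8735651957172261 toolx [-0.0024  0.0029 -1.    ]
```

Call:
arm_command(
  series=[
    [[0, 0, 0, 0], [20, 0, 0, 0], [20, 0, 0, 0], [15, 0, 0, 0], [10, 0, 0, 0], [0, 0, 0, 0], [0, 0, 0, 0], [0, 0, 0, 0]],
  ],
)

```text
t: 2.45
tcp_pos: [0.4897, -0.4159, 0.087]
tool_rot: [0.584, 0.398, -0.584, 0.4]
force: [0.9, 0.7, 0.9]
finger_gap: 0.996
```

```bash
python3 - <<'E'
from h import *
s=status.sense();print(s['tcp_pos'],s['qd'].round(3))
go((.4894,-.4162,.028),np.radians(69))
E
```

```text
[ 0.48966397 -0.41594749  0.08697309] [ 0.002 -0.003  0.     0.002 -0.002  0.   ]
turn -0.006 shift [59.  -0.3  0.3] q6 1.0653484070863777 q1 -0.8777981297735687 toolx [ 0.0012 -0.0015 -1.    ]
```

Call:
arm_command(
  series=[
    [[15, 0, 0, 0], [15, 0, 0, 0], [15, 0, 0, 0], [10, 0, 0, 0], [4, 0, 0, 0], [0, 0, 0, 0], [0, 0, 0, 0]],
  ],
)

```text
t: 3.15
tcp_pos: [0.4894, -0.4154, 0.0271]
tool_rot: [0.584, 0.399, -0.584, 0.399]
force: [0.4, 0.2, 1.3]
finger_gap: 1.0
```

Call:
arm_command(
  series=[
    [[0, 0, 0, 0], [0, 0, 0, 0], [0, 0, 0, 0], [0, 0, 0, 0], [0, 0, 0, 0], [0, 0, 0, 0], [0, 0, 0, 0], [0, 0, 0, 0]],
  ],
  jaw=0,
  force=70,
)

```text
t: 3.95
tcp_pos: [0.4895, -0.4158, 0.0277]
tool_rot: [-0.584, -0.398, 0.584, -0.399]
force: [-0.6, -0.4, 6.3]
finger_gap: 0.33
```

Call:
arm_command(
  series=[
    [[-5, 0, 0, 0], [-15, 0, 0, 0], [-20, 0, 0, 0], [-30, 0, 0, 0], [-30, 0, 0, 0], [-20, 0, 0, 0], [0, 0, 0, 0], [0, 0, 0, 0], [0, 0, 0, 0]],
  ],
)

```text
t: 4.85
tcp_pos: [0.4883, -0.414, 0.1454]
tool_rot: [-0.584, -0.4, 0.584, -0.398]
force: [-0.2, -0.0, -3.0]
finger_gap: 0.326
```

```bash
python3 - <<'E'
from h import *
s=status.sense();print(s['tcp_pos'],s['finger_gap'],s['force'])
cv2.imwrite('pics/w2.png',snapshot('wrist')[...,::-1])
o=np.array([.5748,.1159]);a=np.radians(4.74)
ex=np.array([np.cos(a),np.sin(a)]);ey=np.array([-ex[1],ex[0]])
p=o-.065*ey; print(p)
go((*p,.15),a+np.pi/2)
E
```

```text
[ 0.48828782 -0.41398378  0.1453753 ] 0.32557158430710165 [-0.18254675 -0.02507036 -2.98628889]
[0.58017123 0.0511223 ]
turn -0.455 shift [  -3.6  130.  -456. ] q6 1.0654170526106697 q1 -0.8776331252754915 toolx [-0.0025  0.0031 -1.    ]
```

View pics/w2.png

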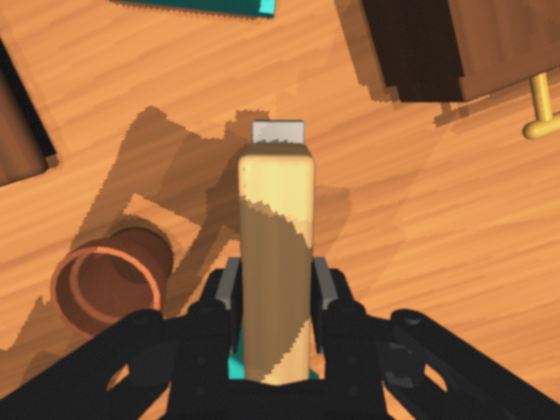

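Held upright at about (276,270), with the opening at 0.33 matching 30 mm of wood. Moving over the board behind the chips.

Call:
arm_command(
  series=[
    [[0, 0, 0, -0.114], [0, 0, 0, -0.114], [0, 0, 0, -0.114], [0, 0, 0, -0.113], [0, 5, -20, 0], [0, 10, -35, 0], [0, 10, -35, 0], [0, 10, -35, 0], [0, 10, -35, 0], [0, 10, -35, 0]],
  ],
)

```text
t: 5.9
tcp_pos: [0.5271, -0.2131, 0.146]
tool_rot: [0.479, 0.521, -0.479, 0.519]
force: [0.6, -0.3, -1.9]
finger_gap: 0.332
```

Call:
arm_command(
  series=[
    [[0, 10, -35, 0], [0, 10, -35, 0], [0, 10, -35, 0], [0, 10, -35, 0], [0, 10, -35, 0], [0, 10, -30, 0], [0, 5, -15, 0], [0, 0, 0, 0], [0, 0, 0, 0], [0, 0, 0, 0]],
  ],
)

```text
t: 6.9
tcp_pos: [0.5741, 0.0073, 0.1467]
tool_rot: [0.479, 0.52, -0.48, 0.52]
force: [1.0, -1.2, -1.6]
finger_gap: 0.327
```

```bash
python3 - <<'E'
from h import *
s=status.sense();print(s['tcp_pos'],s['finger_gap'],s['force'],s['qd'].round(3))
a=np.radians(4.74); go((.5802,.0511,.10),a+np.pi/2)
T=ext('wrist',s); im=snapshot('wrist')[...,::-1].copy(); cv2.imwrite('pics/w3.png',im)
o=np.array([.5748,.1159]);ex=np.array([np.cos(a),np.sin(a)]);ey=np.array([-ex[1],ex[0]])
sc=snapshot('scene')[...,::-1].copy()
cv2.imwrite('pics/s3.png',np.hstack([cv2.resize(im,(400,300)),cv2.resize(sc,(400,300))]))
E
```

```text
[0.57406091 0.00726888 0.14674695] 0.32745588947585885 [ 1.00289336 -1.1956096  -1.64012665] [-0.009  0.001 -0.003  0.001 -0.001 -0.001]
turn -0.001 shift [ 46.7   9.8 -43.2] q6 1.3081956521665956 q1 -0.1816507010181962 toolx [-8.e-04 -3.e-04 -1.e+00]
```

View pics/s3.png

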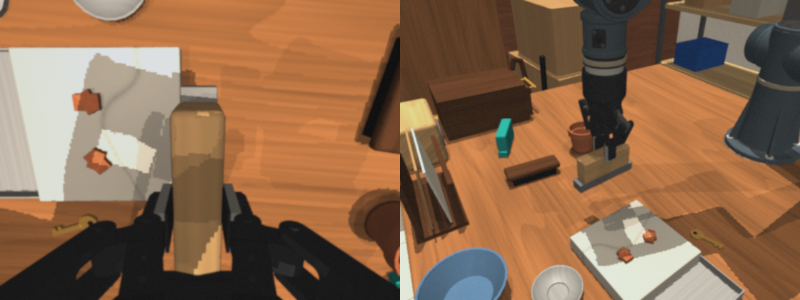

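The wrist view shows the scraper parallel to the deck edge, chips at (87,101) and (97,159) and the trough at the far left. The scene view shows it level.

Call:
arm_command(
  series=[
    [[0, 5, -20, 0], [0, 5, -23, 0], [0, 0, 0, 0], [20, 0, 0, 0], [20, 0, 0, 0], [20, 0, 0, 0], [12, 0, 0, 0], [0, 0, 0, 0], [0, 0, 0, 0], [0, 0, 0, 0]],
  ],
)

```text
t: 8.0
tcp_pos: [0.5819, 0.0516, 0.076]
tool_rot: [0.479, 0.52, -0.479, 0.521]
force: [0.8, 0.3, -2.4]
finger_gap: 0.327
```

```bash
python3 - <<'E'
from h import *
s=status.sense();print(s['tcp_pos'],s['finger_gap'],s['force'],s['qd'].round(3))
a=np.radians(4.74); go((.5802,.0511,.0592),a+np.pi/2)
o=np.array([.5748,.1159]); ey=np.array([-np.sin(a),np.cos(a)])
for y in(.075,.115): go((*(o+y*ey),.0592),a+np.pi/2)
E
```

```text
[0.5818735  0.05156916 0.07603117] 0.3274340846345159 [ 0.82644338  0.27798635 -2.36812091] [ 0.004 -0.006 -0.001  0.001  0.001  0.001]
turn -0.0 shift [16.8 -1.7  0.3] q6 1.3856654133703157 q1 -0.1027448293383569 toolx [ 2.2e-03 -3.0e-04 -1.0e+00]
turn -0.0 shift [  16.8   -1.8 -139.7] q6 1.3856654133703157 q1 -0.1027448293383569 toolx [ 2.2e-03 -3.0e-04 -1.0e+00]
turn -0.0 shift [  16.7   -1.8 -179.7] q6 1.3856654133703157 q1 -0.1027448293383569 toolx [ 2.2e-03 -3.0e-04 -1.0e+00]
```

Call:
arm_command(
  series=[
    [[10, 0, 0, 0], [5, -2, 0, 0], [2, 0, 0, 0], [0, 0, 0, 0], [0, 0, 0, 0], [0, 0, 0, 0]],
  ],
)

```text
t: 8.6
tcp_pos: [0.5791, 0.0519, 0.058]
tool_rot: [0.479, 0.52, -0.479, 0.52]
force: [0.5, -0.3, -2.0]
finger_gap: 0.327
```

Call:
arm_command(
  series=[
    [[0, 0, -8, 0], [0, 0, -10, 0], [0, 0, -10, 0], [0, 0, -8, 0], [0, 0, -8, 0], [0, 0, -8, 0], [0, 0, -8, 0], [0, 0, -8, 0], [0, 0, -8, 0], [0, 0, -8, 0]],
  ],
)

```text
t: 9.6
tcp_pos: [0.5719, 0.1362, 0.058]
tool_rot: [0.479, 0.52, -0.479, 0.52]
force: [0.5, -0.3, -2.3]
finger_gap: 0.326
```

```bash
python3 - <<'E'
from h import *
s=status.sense();print(s['tcp_pos'],s['finger_gap'],s['force'],s['qd'].round(3))
a=np.radians(4.74); o=np.array([.5748,.1159]); ey=np.array([-np.sin(a),np.cos(a)])
for y in(.075,.115): go((*(o+y*ey),.0592),a+np.pi/2)
im=snapshot('wrist')[...,::-1]; sc=snapshot('scene')[...,::-1]
cv2.imwrite('pics/s4.png',np.hstack([cv2.resize(im,(400,300)),cv2.resize(sc[200:,180:],(400,300))]))
E
```

```text
[0.57191481 0.13616176 0.05799173] 0.3255458341593773 [ 0.50981216 -0.27990634 -2.30215669] [ 0.138  0.013 -0.032 -0.001  0.022  0.146]
turn 0.0 shift [ -1.2   1.2 -54.6] q6 1.5318170412771623 q1 0.043784019299766816 toolx [-0. -0. -1.]
turn 0.0 shift [ -1.2   1.2 -94.6] q6 1.5318170412771623 q1 0.043784019299766816 toolx [-0. -0. -1.]
```

View pics/s4.png

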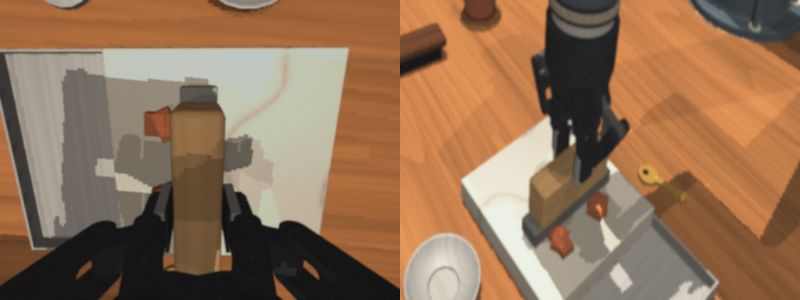

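Both chips are ahead of the foot, at (158,124) in the wrist view and (563,240)/(597,205) in the scene crop. Pushing them over the edge.

Call:
arm_command(
  series=[
    [[0, 0, -8, 0], [0, 0, -8, 0], [0, 0, -8, 0], [0, 0, -8, 0], [0, 0, -8, 0], [0, 0, -8, 0], [0, 0, -7, 0], [0, 0, -7, 0], [0, 0, -7, 0], [0, 0, -7, 0]],
  ],
)

```text
t: 10.7
tcp_pos: [0.5656, 0.2118, 0.058]
tool_rot: [0.479, 0.52, -0.479, 0.52]
force: [-0.7, -0.0, -1.8]
finger_gap: 0.329
```

Call:
arm_command(
  series=[
    [[0, 0, -7, 0], [0, 0, -7, 0], [0, 0, -5, 0], [0, 0, 0, 0], [0, 0, 0, 0], [0, 0, 0, 0], [0, 0, 0, 0]],
  ],
)

```text
t: 11.4
tcp_pos: [0.5642, 0.2299, 0.058]
tool_rot: [0.479, 0.52, -0.479, 0.52]
force: [-0.2, 0.4, -1.8]
finger_gap: 0.329
```

```bash
python3 - <<'E'
from h import *
s=status.sense();print(s['tcp_pos'],s['finger_gap'],s['force'])
a=np.radians(4.74); o=np.array([.5748,.1159]); ey=np.array([-np.sin(a),np.cos(a)]); print((s['tcp_pos'][:2]-o)@ey)
im=snapshot('wrist')[...,::-1]; sc=snapshot('scene')[...,::-1]
cv2.imwrite('pics/s5.png',np.hstack([cv2.resize(im,(400,300)),cv2.resize(sc[200:,180:],(400,300))]))
E
```

```text
[0.56418639 0.22985751 0.05800145] 0.3285362756361525 [-0.16164952  0.37169949 -1.76065555]
0.11444481413593934
```

View pics/s5.png

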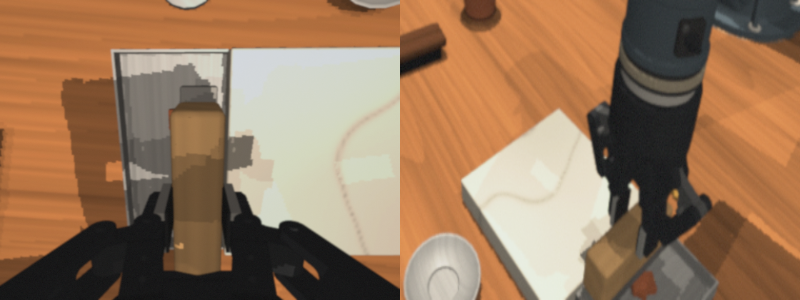

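The deck is clear and one chip is visible in the trough at (643,285) in the scene crop. Lifting and returning.

Call:
arm_command(
  series=[
    [[-10, 0, 0, 0], [-20, 0, 0, 0], [-30, 0, 0, 0], [-25, 0, 0, 0], [0, 0, 15, 0], [0, 0, 30, 0], [0, 0, 35, 0], [0, 0, 35, 0], [0, 0, 35, 0], [0, 0, 35, 0]],
  ],
)

```text
t: 12.5
tcp_pos: [0.5783, 0.0435, 0.1421]
tool_rot: [0.478, 0.521, -0.479, 0.52]
force: [1.2, 1.2, -1.9]
finger_gap: 0.328
```

Call:
arm_command(
  series=[
    [[0, 0, 35, 0], [0, 0, 35, 0], [0, 0, 30, 0], [0, 0, 15, 0], [0, 0, 10, 0], [0, 0, 0, 0], [0, 0, 0, 0], [0, 0, 0, 0], [0, 0, 0, 0]],
  ],
)

```text
t: 13.4
tcp_pos: [0.5896, -0.0774, 0.1431]
tool_rot: [0.478, 0.521, -0.478, 0.521]
force: [0.2, -1.0, -1.8]
finger_gap: 0.331
```

```bash
python3 - <<'E'
from h import *
s=status.sense();print(s['tcp_pos'],s['finger_gap'],s['force'],s['qd'].round(3))
a=np.radians(4.74); go((s['tcp_pos'][0],-.08,.0285),a+np.pi/2)
t=snapshot('top')[...,::-1]; sc=snapshot('scene')[...,::-1]
cv2.imwrite('pics/s6.png',np.hstack([cv2.resize(t[100:250,60:260],(400,300),interpolation=2),cv2.resize(sc[200:,180:],(400,300))]))
E
```

```text
[ 0.58958249 -0.07739415  0.14305656] 0.33080826318757856 [ 0.2086364  -0.96902461 -1.82664488] [-0.004  0.001 -0.003 -0.    -0.002 -0.001]
turn 0.002 shift [114.6  -0.2   2.6] q6 1.1677269670042345 q1 -0.3184004206979543 toolx [-3.e-04  3.e-04 -1.e+00]
```

View pics/s6.png

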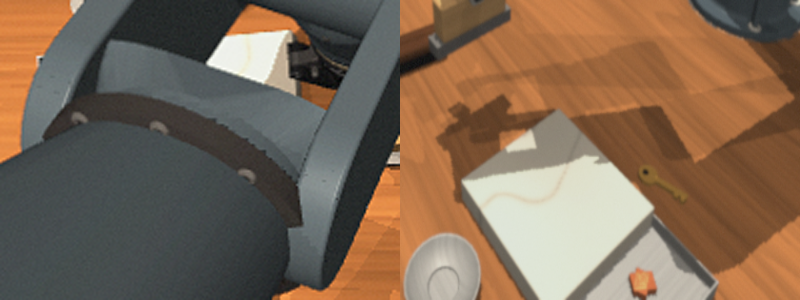

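The deck is empty. One chip is in the trough at (642,282). The other should be in the part hidden by the frame's edge, to be checked from above. Setting the scraper down.

Call:
arm_command(
  series=[
    [[20, 0, 0, 0], [25, 0, 0, 0], [25, 0, 0, 0], [20, 0, 0, 0], [15, 0, 0, 0], [6, 0, 0, 0], [0, 0, 0, 0], [0, 0, 0, 0], [0, 0, 0, 0]],
  ],
)

```text
t: 14.4
tcp_pos: [0.5907, -0.079, 0.0331]
tool_rot: [0.479, 0.52, -0.479, 0.521]
force: [-0.4, 0.1, -1.6]
finger_gap: 0.33
```

```bash
python3 - <<'E'
from h import *
s=status.sense();print(s['tcp_pos'],s['finger_gap'],s['force'],s['qd'].round(3))
E
```

```text
[ 0.59067564 -0.07898623  0.03310495] 0.32986104739800287 [-0.37513238  0.11134507 -1.63475899] [-0.001 -0.002  0.003 -0.002 -0.002 -0.001]
```

Call:
arm_command(
  series=[
    [[3, 0, 0, 0], [1, 0, 0, 0], [1, 0, 0, 0], [0, 0, 0, 0], [0, 0, 0, 0], [0, 0, 0, 0]],
  ],
)

```text
t: 15.0
tcp_pos: [0.5899, -0.0788, 0.0277]
tool_rot: [0.479, 0.52, -0.479, 0.52]
force: [-1.8, -0.5, 5.9]
finger_gap: 0.328
```

```bash
python3 - <<'E'
from h import *
s=status.sense();print(s['tcp_pos'],s['finger_gap'],s['force'],s['qd'].round(3))
E
```

```text
[ 0.5898679  -0.07883545  0.02772933] 0.3279167604154585 [-1.76630011 -0.54692075  5.91988884] [ 0.001 -0.    -0.    -0.    -0.001 -0.   ]
```

Contact at 6 N at the original grip height. Opening.

Call:
arm_command(
  series=[
    [[0, 0, 0, 0], [0, 0, 0, 0], [0, 0, 0, 0], [0, 0, 0, 0], [0, 0, 0, 0], [0, 0, 0, 0], [0, 0, 0, 0]],
  ],
  jaw=100,
)

```text
t: 15.7
tcp_pos: [0.5898, -0.0787, 0.027]
tool_rot: [0.479, 0.52, -0.479, 0.52]
force: [0.7, 0.8, 0.1]
finger_gap: 0.998
```

Call:
arm_command(
  series=[
    [[-10, 0, 0, 0], [-20, 0, 0, 0], [-30, 0, 0, 0], [-30, 0, 0, 0], [-30, 0, 0, 0], [-20, 0, 0, 0], [-10, 0, 20, 0], [0, 0, 40, 0], [0, 0, 40, 0], [0, 0, 40, 0]],
  ],
)

```text
t: 16.7
tcp_pos: [0.6014, -0.2194, 0.1783]
tool_rot: [0.479, 0.52, -0.479, 0.521]
force: [0.5, 0.1, 0.6]
finger_gap: 0.999
```

Call:
arm_command(
  series=[
    [[0, 0, 40, 0], [0, 0, 40, 0], [0, 0, 40, 0], [0, 0, 40, 0], [0, 0, 30, 0], [0, 0, 0, 0], [0, 0, 0, 0], [0, 0, 0, 0]],
  ],
)

```text
t: 17.5
tcp_pos: [0.6168, -0.4062, 0.1772]
tool_rot: [0.479, 0.521, -0.479, 0.52]
force: [-0.6, -0.2, -1.0]
finger_gap: 0.999
```

```bash
python3 - <<'E'
from h import *
s=status.sense();print(s['t'],s['tcp_pos'],s['finger_gap'],s['force'])
t=snapshot('top')[...,::-1]; sc=snapshot('scene')[...,::-1]
cv2.imwrite('pics/s7.png',np.hstack([cv2.resize(t,(400,300),interpolation=2),cv2.resize(sc,(400,300))])); cv2.imwrite('pics/t7.png',t)
hsv=cv2.cvtColor(t,cv2.COLOR_BGR2HSV); m=cv2.inRange(hsv,(0,120,60),(14,255,255)); m[:,:82]=0;m[:,212:]=0;m[:122]=0;m[208:]=0
a=np.radians(4.74); o=np.array([.5748,.1159]); Rz=R.from_rotvec([0,0,a]).as_matrix()[:2,:2]
for k in cv2.findContours(m,0,1)[0]:
    if cv2.contourArea(k)>30:
        c=cv2.minAreaRect(k)[0]; print(cv2.contourArea(k),c,(ray('top',c,.013)[0,:2]-o)@Rz)
E
```

```text
17.5 [ 0.61683286 -0.40621123  0.17720056] 0.9988174477482148 [-0.56061872 -0.1701584  -0.96028579]
```

View pics/s7.png

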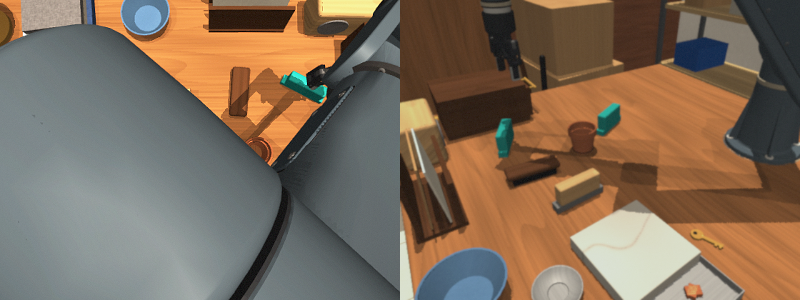

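The scene view shows the scraper standing on its foot at (578,187), clear of the board at (635,250). The arm blocks the top camera, so I'm moving it aside to check the trough.

Call:
arm_command(
  series=[
    [[0, -20, 0, 0], [0, -35, 0, 0], [0, -40, 0, 0], [0, -40, 0, 0], [0, -40, 0, 0], [0, -40, 0, 0], [0, -40, 0, 0], [0, -40, 0, 0], [0, -40, 0, 0], [0, -35, 10, 0]],
  ],
)

```text
t: 18.6
tcp_pos: [0.2479, -0.4458, 0.1774]
tool_rot: [0.479, 0.521, -0.478, 0.52]
force: [-0.2, -1.0, -0.2]
finger_gap: 1.0
```

Call:
arm_command(
  series=[
    [[0, -20, 20, 0], [0, 0, 30, 0], [0, 0, 30, 0], [0, 0, 30, 0], [0, 0, 20, 0], [0, 0, 0, 0], [0, 0, 0, 0], [0, 0, 0, 0]],
  ],
)

```text
t: 19.4
tcp_pos: [0.2403, -0.5774, 0.1769]
tool_rot: [0.479, 0.521, -0.478, 0.52]
force: [0.0, 0.0, -0.5]
finger_gap: 0.997
```

```bash
python3 - <<'E'
from h import *
s=status.sense();print(s['t'],s['tcp_pos'],s['force'])
t=snapshot('top')[...,::-1]; sc=snapshot('scene')[...,::-1]
cv2.imwrite('pics/s8.png',np.hstack([cv2.resize(t[90:270,60:300],(400,300),interpolation=2),cv2.resize(sc,(400,300))])); cv2.imwrite('pics/t8.png',t)
hsv=cv2.cvtColor(t,cv2.COLOR_BGR2HSV); m=cv2.inRange(hsv,(0,120,60),(14,255,255)); m[:,:82]=0;m[:,212:]=0;m[:122]=0;m[208:]=0
a=np.radians(4.74); o=np.array([.5748,.1159]); Rz=R.from_rotvec([0,0,a]).as_matrix()[:2,:2]
for k in cv2.findContours(m,0,1)[0]:
    if cv2.contourArea(k)>30:
        c=cv2.minAreaRect(k)[0]; print(cv2.contourArea(k),c,(ray('top',c,.013)[0,:2]-o)@Rz)
E
```

```text
19.4 [ 0.24031765 -0.57740147  0.17694715] [ 0.01601978  0.02845825 -0.53535108]
47.5 (191.5, 205.5) [-0.09006451 -0.04388055]
56.0 (108.5, 181.0) [-0.02574552  0.1255084 ]
111.0 (107.5, 152.5) [0.03377913 0.12443097]
36.0 (210.0, 141.0) [ 0.03924226 -0.09083616]
100.5 (101.0, 124.5) [0.09391739 0.1352756 ]
```

View pics/s8.png

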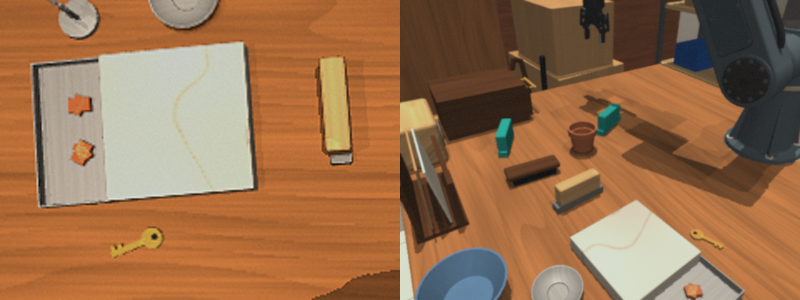

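Both chips lie in the trough, at (79,104) and (83,152) in the crop. The deck is empty and the scraper stands clear at (336,108).

```bash
python3 -c "
from station import ticket
print(ticket.sign_off())"
```

```text
the job is handed in; nothing more can be done
None
```

The job is done and handed in at about 19.5 s of the 54 s allowed. I gripped the pale wooden scraper, wiped both chips off the marble into the trough in one pass, and stood the scraper on its foot on the table, clear of the board.

**Last checks:**
- **Chips:** the top view shows both in the trough, at board positions of about (-26, 126) and (34, 124) mm, and the deck is empty. My colour mask also picked up three stray patches along the board's edges. In the picture these are table or edge pixels, not chips.
- **Scraper:** upright, about 10 cm from the board's edge.
- **Robot:** jaws open, arm well clear of everything.
- **Forces:** the readings I took never passed about 7 N.

No check failed.

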